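Key the shaft into the pulley and hold it home

ROBOT

A 6-joint arm with a two-finger parallel gripper is mounted at the origin on the work surface. World frame = base frame: x ahead of the robot, y to its left, z up, the work surface at z = 0. Lengths are in m, angles in rad, forces in N, time in s.
With the tool pointing down it reaches from about 0.25 to 0.775 m from the base axis. Payload 4 kg.
Tool frame: the origin (TCP) lies between the finger pads; the fingertips stand 14 mm ahead of it and the grasp point (between the pads) lies 5 mm behind it; z points along the fingers, y is the line along which they close (so a half turn about z gives the same grasp; the last joint's range is limited). The gripper opens to 85 mm and grips with 20 to 120 N. Pads are 22 mm wide; open, the fingers measure 114 mm over their backs; the gripper's body (76 mm by 85 mm) begins 54 mm behind the grasp point. The pads swing forward as they close: fully open they stand 13 mm farther back than shut.
Start: joints at [1.243, 0.087, 1.371, -0, 1.684, -0.103], TCP at [0.123, 0.536, 0.245] pointing down, gripper open.
Joint ranges: [-3.1, 3.1], [-0.76, 2.03], [0.27, 2.55], [-1.08, 4.22], [0.17, 2.65], [-2.57, 2.57]. Speed limits (rad/s): [2.79, 2.79, 3.14, 3.14, 3.14, 3.14].

INTERFACE

Orientations are given as a rotation vector (axis times angle).
In Python, from station import * gives the robot as it stands.
- The arm moves only by the tool jog_arm, never from a script. Its argument "motion" is a list that holds one entry, the list of rows, each a list of 7 numbers: the shift along the world's x, y, z scaled (see below), then the turn, a rotation vector about the world's x, y, z scaled (see below), then the opening, from 0 (shut) to 1 (fully open). In form: [[[tx, ty, tz, wx, wy, wz, claw], ...]]. A call has exactly 10 rows; each row shifts and turns the commanded pose from where the row before left it; what a row does not reach is not made up. The controller multiplies each number of a shift by 0.04 m and each number of a turn by 0.08 rad. A row lasts 1/10 s, in which the tool goes at most 50 mm and 8.59 degrees, less where a joint would pass 70% of its speed; a pose out of reach is approached as far as the arm can. A call with a number of a shift or a turn outside -1 to 1 is refused whole. A call with a gripper value outside its range is refused whole. The fingers move at their own pace and stop on an object; "squeeze" is the grip in N (left out, the last holds). Time passes only in rows, so rows that do not move let the fingers close, or fill a call up. It gives the time, the measured TCP pose, the force, the opening and the grip force at its end, in the units of the state.
- get_obs(): the state, without advancing time (a new reading comes with each control period).
- capture(name): name is "scene" or "top" or "wrist"; returns the picture (480x640x3 uint8, blue, green, red); there is no depth.
- get_calibration(name): a dict with "vfov" (degrees; the focal length in pixels is half the picture's height over the tangent of half this angle, whatever the lens; pixels are square), "cx", "cy" (the principal point, pixels), "rvec" (rotation vector, rad) and "tvec" (3), from world to camera coordinates, as OpenCV has them. Camera axes: x right, y down, z forward; pixel columns grow to the right and rows downward; lengths in m; the calibration is good to about 2 mm. A picture is of the moment at which its call begins: read the wrist's pose just before it. get_calibration takes no time and is no camera call; for the wrist camera it gives the pose at the moment of the call.
- close_job(): hands the job in; it is judged then, once.
The state is a dict: "time": time; "joint_pos": joint angles; "joint_velocities": joint speeds; "tau": joint torques, N m; "tool_pos": TCP position; "ee_rot": TCP orientation; "contact_force": force on the tool from outside, world axes, zero at the start; "moment": the same for the moment, N m; "finger_gap": finger opening in m; "gripper_force": force on a finger pad.
Only numpy, scipy, OpenCV 4.12 (cv2) and the standard library are available. Lean on these libraries where they do the work, as an engineer would, in place of code of your own. Each camera call takes 0.05 s, during which the arm holds its last target. There are 200 camera calls.

TASK

Take the shaft with the orange grip and yellow key out of the wooden rack, slide its plain nose down the bore of the toothed pulley, turn it until the key slips into the keyway, and keep pushing against the spring until the grip's shoulder sits fully home on the pulley's top face. Finish while still gripping the shaft by its orange grip and pressing it home: do not let go, or the spring lifts it again. Leave the black-gripped shaft and everything else where it is.

Things in the scene. Friction and masses are not known exactly. Their poses are not given: they have to be found in the camera images.
- key_shaft: Steel shaft with ORANGE grip and YELLOW key, 115 mm long, 0.12 to 0.26 kg, upright in a rack hole. Origin: centre of its lower end, z up the shaft. z 0 to 60: plain round, diameter 16, tapering to 10 in the lowest 6. z 60 to 115: the grip, a cylinder of diameter 30; its flat underside (z = 60) is the shoulder. The lowest 32 mm, the nose, has no key.
- key_shaft_key (a point): on the shaft's axis at the key's lower end (shaft z = 32 mm), axes as the shaft's. The key is a rib 5.2 wide standing out along the shaft's +x to 19 from the axis, from z = 32 to 62. From above its end shows 4 mm beyond the grip; a white stripe on the grip's top lies on its side.
- key_shaft_grip (a point): on the shaft's axis at half height of the orange grip (shaft z = 87.5 mm), axes as the shaft's.
- pulley: Aluminium toothed pulley, 66 mm across, fixed on a black plate 130 x 130 x 12 bolted to the bench. Origin: pulley axis at bench height, z up; top face at z = 75. Octagonal bore 17.5 across flats, open on top. Keyway 7.2 wide from the bore along the pulley's +x to 21 from the axis, open on top, 30 deep; a yellow mark on the face lies beyond its end.
- pulley_mouth (a point): centre of the bore in the pulley's top face, axes as the pulley's. With its key off the keyway the shaft goes 32 mm in, until the key rides on the top face (lower end at pulley z = 43); with the key over the keyway it goes on: it meets the spring seat at z = 23 and is fully home, shoulder on the face, at z = 15.
- spring_seat (a joint): how far the brass spring seat inside the bore is pressed down, in m: 0 at rest, 0.008 with the shaft fully home. It pushes up with 3.5 N at the start of its travel and 8.3 N at 0.008 (friction in the bore can add as much again to the push needed), so a shaft that is let go rises again.
- rack: wooden block 60 x 170 x 40 mm high, fixed, with two holes of diameter 19, 28 deep, at y = +55 and -55 in its frame; x is its short side. Origin: centre of its underside, z up. A shaft in it has its lower end at z = 12.
- plain_shaft: the shaft with the black grip: as key_shaft, without key; stands in the other hole of the rack. Leave it there.
- spacer: brass spacer, diameter 18, 18 high, standing on the rack midway between the holes. Bystander; origin: centre of its underside.
- collar: small steel ring, outer diameter 22, 9 high, lying on a corner of the fixture plate. Bystander; origin: centre of its underside.
- board_small: green circuit board 50 x 45 x 4. Bystander; origin: centre of its underside.
- board_large: green circuit board 90 x 65 x 4. Bystander; origin: centre of its underside.
- screwdriver: screwdriver with a red handle, 160 long, lying flat. Bystander.
- phone: black phone 150 x 73 x 9, lying flat. Bystander; origin: centre of its underside.
- tip_cleaner: round brass tip cleaner, diameter 68, 52 high. Bystander; origin: centre of its underside.
Not all that is in view belongs to the job. What is shaped like the key_shaft but blue or green is not meant.

How it is judged:
On the way, in this order (a step that is already met when the one before it is completed fails the run):
1. the keyed shaft is lifted clear out of the rack (height (world z) of key_shaft above 0.05 m), for 0.2 s.
2. its nose is down in the pulley's bore by 5 mm or more, the shaft upright (horizontal distance between key_shaft and pulley below 0.003 m and angle between the z axis of key_shaft and the z axis of pulley, either way round below 0.06 rad and z of key_shaft in the frame of pulley below 0.07 m), for 0.1 s.
3. its key is in the keyway by 5 mm or more (horizontal distance between key_shaft and pulley below 0.003 m and angle between the z axis of key_shaft and the z axis of pulley, either way round below 0.06 rad and angle between the x axis of key_shaft and the x axis of pulley, either way round below 0.15 rad and z of key_shaft in the frame of pulley below 0.038 m), for 0.1 s.
At the end, for the whole second after the job is handed in: Shaft at rest in the pulley (axis within 3 mm, tilt under 0.06 rad), key in the keyway (0.15 rad), shoulder within 1.8 mm of the top face, spring seat pressed over 6 mm; fingers still hold the orange grip (grasp point within 35 mm of its middle, contact over 2 N) (horizontal distance between key_shaft and pulley below 0.003 m and angle between the z axis of key_shaft and the z axis of pulley, either way round below 0.06 rad and angle between the x axis of key_shaft and the x axis of pulley, either way round below 0.15 rad and z of key_shaft in the frame of pulley below 0.0168 m and value of joint spring_seat above 0.006 m and contact force between the fingers and key_shaft above 2 N and distance between the grasp point and key_shaft_grip below 0.035 m and linear speed of key_shaft below 0.02 m/s); the arm keeps its last pose, push and grip.
It fails at once if the black-gripped shaft or the spacer on the rack is moved by more than 20 mm (distance of any of plain_shaft, spacer from where it was at the start of the episode above 0.02 m).
It fails at once if another bystander is moved by more than 30 mm (distance of any of collar, board_small, board_large, screwdriver, phone, tip_cleaner from where it was at the start of the episode above 0.03 m).
It also fails if it takes over 45 s, if anything falls off the work surface, if the arm or the gripper's body presses on something with over 40 N, if the wrist force passes 120 N, or if a joint passes its speed limit or range.

## Working session

There is one attempt and no reset: what is moved stays moved. The work goes in short steps, Python scripts to look and compute and a tool call to move; the robot and the scene stay as the last step left them, time stands still between calls to the robot, and variables do not carry over. Pictures are saved under pics/ and viewed, at most 10 in all, crops included, and the job is handed in when it is done.

Besides the shell and the picture viewer there is one more tool, called after "Request:" as name(argument=value, ...) on one line, values as JSON. jog_arm: Moves the arm, as the interface text tells. Shifts and turns lie within -1 to 1; 1 stands for 0.04 m of shift or 0.08 rad of turn. Its arguments: {"type":"object","properties":{"motion":{"type":"array"},"squeeze":{"type":"number"}},"required":["motion"]}

```bash
mkdir -p pics; cat > h.py <<'E'
from station import *
import numpy as np, cv2
def cam(n):
    c=get_calibration(n); f=240/np.tan(np.radians(c["vfov"])/2)
    R=cv2.Rodrigues(np.array(c["rvec"],float))[0]; t=np.array(c["tvec"],float).ravel()
    return f,c["cx"],c["cy"],R,t
def ray(n,u,v,z,C=None):
    f,cx,cy,R,t=C or cam(n); o=-R.T@t; d=R.T@np.array([(u-cx)/f,(v-cy)/f,1]); return o+d*(z-o[2])/d[2]
def proj(n,p,C=None):
    f,cx,cy,R,t=C or cam(n); q=R@np.array(p)+t; return np.array([f*q[0]/q[2]+cx,f*q[1]/q[2]+cy])
E
python3 - <<'E'
from h import *
o=get_obs(); print(o)
for n in("scene","top","wrist"):
    print(n,get_calibration(n)); cv2.imwrite(f"pics/{n}0.png",capture(n))
E
```

```text
{'time': 0.0, 'joint_pos': array([ 1.24287117e+00,  8.79744426e-02,  1.37226310e+00,  3.40643709e-05,
        1.68360176e+00, -1.03089214e-01]), 'joint_velocities': array([0.00163889, 0.00102934, 0.00183661, 0.00165587, 0.0002417 ,
       0.00176447]), 'tau': array([ 2.41755315e-04, -3.51863515e+01, -3.13275862e+01, -2.10449602e-04,
        1.07753425e-02,  3.00870965e-05]), 'tool_pos': array([0.1224581 , 0.53571612, 0.24412398]), 'ee_rot': array([-0.35236432, -3.12125069,  0.00343546]), 'contact_force': array([ 0.37407147, -0.33757576,  0.33710611]), 'moment': array([ 0.01403145,  0.02815731, -0.04293639]), 'gripper_force': 0.0, 'finger_gap': 0.08538548409363843}
scene {'vfov': 57.759299506110224, 'cx': 323.0603703550887, 'cy': 234.45488147699234, 'rvec': array([ 2.21892236,  0.71525433, -0.32767175]), 'tvec': array([-0.46683361, -0.17091863,  1.01602021])}
top {'vfov': 51.915667048779625, 'cx': 313.51769854384474, 'cy': 240.0049884397831, 'rvec': array([ 2.16435431, -2.0570229 ,  0.21198615]), 'tvec': array([-0.00106036,  0.56790757,  0.75521768])}
wrist {'vfov': 61.619017555430545, 'cx': 319.4513221802556, 'cy': 234.59564062344415, 'rvec': array([-2.24306248, -1.7880705 , -0.29532412]), 'tvec': array([-0.54941736, -0.04221501,  0.38050552])}
```

View pics/top0.png

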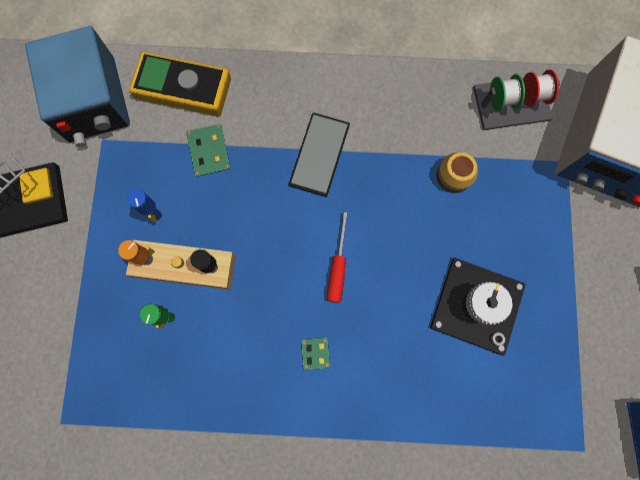

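View pics/scene0.png

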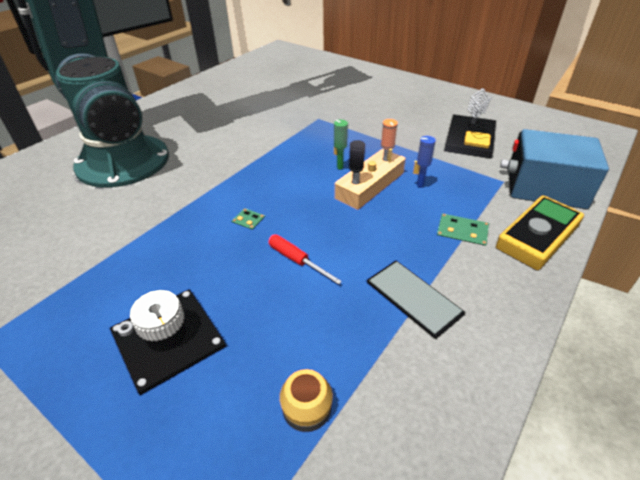

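Top view: the candidates are the orange grip at (130,250) in the rack hole, blue at (137,200), green at (152,314) and black at (203,260). I choose orange, which is the one in the rack. The pulley is at (490,302), with the collar on the plate corner at (499,340). Next is a close crop of both.

```bash
python3 - <<'E'
from h import *
a=cv2.imread("pics/top0.png")
c=lambda x,y,w,h:cv2.resize(a[y:y+h,x:x+w],None,fx=5,fy=5,interpolation=cv2.INTER_CUBIC)
m=np.hstack([c(105,215,80,100),c(450,255,80,100)])
cv2.imwrite("pics/crop1.png",m)
C=cam("top");print("cam pos",-C[3].T@C[4])
for n,u,v,z in(("orange",130,248,.127),("black",203,261,.127),("pulley",491,302,.075)): print(n,ray("top",u,v,z,C).round(4))
E
```

```text
cam pos [0.40183816 0.0197219  0.85499183]
orange [0.5267 0.3019 0.127 ]
black [0.5126 0.1905 0.127 ]
pulley [ 0.4784 -0.2566  0.075 ]
```

View pics/crop1.png

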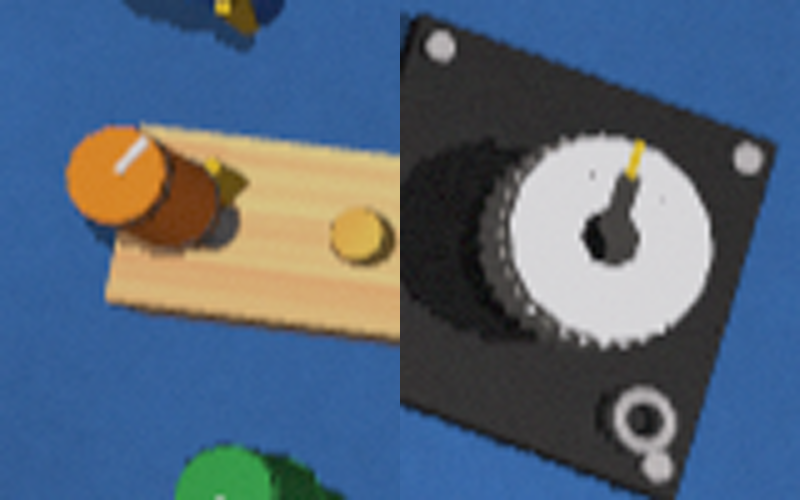

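The crop confirms the orange grip with its white stripe and yellow key, centred at about (128.4,250). The stripe points up and to the right. The pulley bore is at about (492.4,302.6), with the yellow keyway mark at (498.2,283.6).

```bash
python3 - <<'E'
from h import *
C=cam("top")
P=lambda u,v,z:ray("top",u,v,z,C)
crop=lambda x,y,ox,oy:(x/5+ox,y/5+oy)
o=P(*crop(117,175,105,215),.127); s0=P(*crop(119,171,105,215),.127); s1=P(*crop(145,141,105,215),.127)
p=P(*crop(212,238,450,255),.075); m=P(*crop(241,143,450,255),.075); bl=P(137,198,.115); gr=P(151,313,.115)
# pulley outer circle centre
p2=P(*crop(212,240,450,255),.075)
yaw=lambda d:np.degrees(np.arctan2(d[1],d[0]))
print(o,yaw(s1-s0),yaw(s1-o),np.linalg.norm(s1-o),'pulley',p,p2,yaw(m-p),np.linalg.norm(m-p),'blue',bl,'green',gr)
W=cam("wrist"); print("wristcam",-W[3].T@W[4],W[3][2])
E
```

```text
[0.5235358  0.30395412 0.127     ] -34.87927012216203 -33.33516587926371 0.012915586058971164 pulley [ 0.47756532 -0.25879249  0.075     ] [ 0.47693709 -0.25877809  0.075     ] -17.92937327005793 0.03210753150852491 blue [0.60833017 0.30572722 0.115     ] green [0.43245378 0.26296902 0.115     ]
wristcam [0.04175557 0.55465549 0.37307202] [ 0.31491714 -0.0732115  -0.94629133]
```

Request:
jog_arm(motion=[[[0.95,-0.55,0,0,0,0,1],[0.95,-0.55,0,0,0,0,1],[0.95,-0.55,0,0,0,0,1],[0.95,-0.55,0,0,0,0,1],[0.95,-0.55,0,0,0,0,1],[0.95,-0.55,0,0,0,0,1],[0.95,-0.55,0,0,0,0,1],[0.95,-0.55,0,0,0,0,1],[0.95,-0.55,0,0,0,0,1],[0.95,-0.55,0,0,0,0,1]]])

```text
time: 1.15
tool_pos: [0.5039, 0.315, 0.2449]
ee_rot: [-0.353, -3.121, 0.0]
contact_force: [-0.4, 0.2, -0.5]
finger_gap: 0.0852
gripper_force: 0.0
```

```bash
python3 - <<'E'
from h import *
import json
a=capture("wrist"); cv2.imwrite("pics/w1.png",a)
C=cam("wrist"); print(get_obs()["tool_pos"]); np.savez("w1.npz",f=C[0],cx=C[1],cy=C[2],R=C[3],t=C[4])
u,v=proj("wrist",[.5235,.304,.127],C); print(u,v)
x,y=int(u)-80,max(0,int(v)-60); print(x,y); cv2.imwrite("pics/w1c.png",cv2.resize(a[y:y+120,x:x+160],None,fx=5,fy=5,interpolation=cv2.INTER_CUBIC))
E
```

```text
[0.50951822 0.31056345 0.2438516 ]
314.82717009296306 254.0673066333655
234 194
```

View pics/w1c.png

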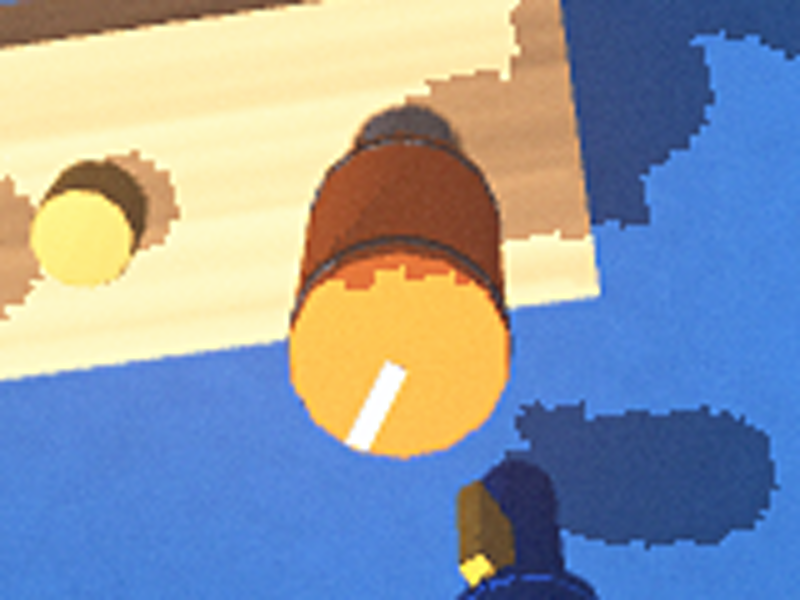

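The wrist crop shows the orange top disc centred at (400,353) in crop pixels, with the stripe running from (396,368) to (357,445). The blue shaft sits at the bottom right.

```bash
python3 - <<'E'
from h import *
d=np.load("w1.npz"); C=(float(d['f']),float(d['cx']),float(d['cy']),d['R'],d['t'])
P=lambda x,y:ray("",x/5+234-.4,y/5+194-.4,.127,C)
c=P(400,353);a=P(396,367);b=P(358,446);yaw=lambda d:np.degrees(np.arctan2(d[1],d[0]))
print(c,yaw(b-a),yaw(b-c),'diam',np.linalg.norm(P(290,353)-P(510,353)),np.linalg.norm(P(400,248)-P(400,457)))
o=get_obs();R=cv2.Rodrigues(o["ee_rot"])[0];print(o["tool_pos"],R.round(4),o["joint_pos"])
E
```

```text
[0.53033454 0.30152342 0.127     ] -37.36714031050503 -36.0848375615418 diam 0.029120204518273303 0.03005632165390206
[0.50951822 0.31056345 0.2438516 ] [[-0.9733  0.2297  0.0038]
 [ 0.2296  0.9733 -0.0045]
 [-0.0047 -0.0035 -1.    ]] [ 0.45538047  0.19127636  1.25680792 -0.00574709  1.69204539 -0.88439073]
```

Request:
jog_arm(motion=[[[0.36,-0.14,0,0,0,0,1],[0,0,-0.5,0,0,0,1],[0,0,-0.7,0,0,0,1],[0,0,-0.7,0,0,0,1],[0,0,-0.7,0,0,0,1],[0,0,-0.6,0,0,0,1],[0,0,-0.4,0,0,0,1],[0,0,-0.1,0,0,0,1],[0,0,0,0,0,0,1],[0,0,0,0,0,0,1]]], squeeze=40)

```text
time: 2.2
tool_pos: [0.5175, 0.3112, 0.0987]
ee_rot: [0.351, 3.12, 0.002]
contact_force: [0.1, 1.0, 1.1]
finger_gap: 0.0853
gripper_force: 0.0
```

```bash
python3 - <<'E'
from h import *
for i in range(3):
    o=get_obs(); W=cam("wrist"); print(o["time"],o["tool_pos"],(-W[3].T@W[4]).round(4))
    a=capture("wrist")
    if i==0: cv2.imwrite("pics/w2.png",a); C=W
h=cv2.cvtColor(cv2.imread("pics/w2.png"),cv2.COLOR_BGR2HSV); m=cv2.inRange(h,(8,120,190),(22,255,255))
n,l,s,c=cv2.connectedComponentsWithStats(m); i=1+s[1:,4].argmax(); print(s[i],c[i]); np.savez("w2.npz",f=C[0],cx=C[1],cy=C[2],R=C[3],t=C[4])
print(proj("",[.524,.305,.127],C),proj("",[.530,.3015,.127],C))
E
```

```text
2.2 [0.51750138 0.31119977 0.09867643] [0.4365 0.3297 0.2272]
2.25 [0.51775557 0.31119869 0.0990318 ] [0.4366 0.3296 0.2275]
2.3 [0.51780756 0.3111336  0.09907901] [0.4366 0.3296 0.2276]
[ 245  234  130   77 5466] [312.37687523 268.1276985 ]
[304.05358757 407.29067945] [297.7055328  424.31028057]
```

View pics/w2.png

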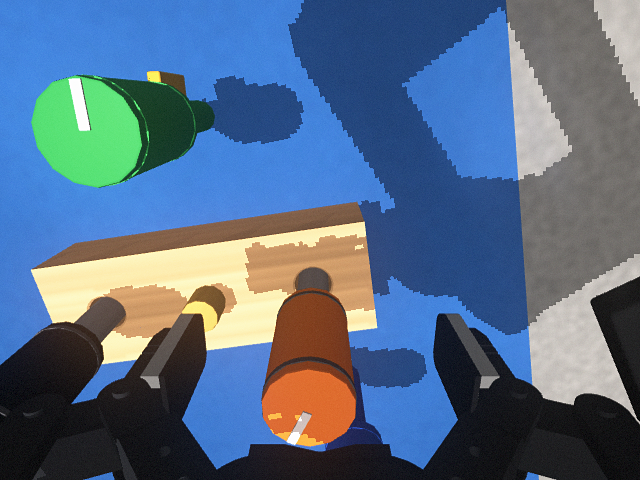

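The settled wrist view shows the orange disc centred at about (309,404), which puts it at about (0.5235,0.3035). I'll shift the TCP there and grip.

Request:
jog_arm(motion=[[[0.15,-0.19,-0.1,0,0,0,1],[0,0,0,0,0,0,1],[0,0,0,0,0,0,0.3],[0,0,0,0,0,0,0],[0,0,0,0,0,0,0],[0,0,0,0,0,0,0],[0,0,0,0,0,0,0],[0,0,0,0,0,0,0],[0,0,0,0,0,0,0],[0,0,0,0,0,0,0]]], squeeze=60)

```text
time: 3.35
tool_pos: [0.5232, 0.3034, 0.0936]
ee_rot: [0.352, 3.121, 0.002]
contact_force: [-0.2, 1.5, 1.2]
finger_gap: 0.028
gripper_force: 58.6
```

Request:
jog_arm(motion=[[[0,0,0.3,0,0,0,0],[0,0,0.6,0,0,0,0],[0,0,0.7,0,0,0,0],[0,0,0.7,0,0,0,0],[0,0,0.7,0,0,0,0],[0,0,0.6,0,0,0,0],[0,0,0.4,0,0,0,0],[0,0,0,0,0,0,0],[0,0,0,0,0,0,0],[0,0,0,0,0,0,0]]])

```text
time: 4.35
tool_pos: [0.5223, 0.3025, 0.2515]
ee_rot: [-0.352, -3.119, 0.003]
contact_force: [-0.7, -0.3, -1.1]
finger_gap: 0.0278
gripper_force: 59.1
```

```bash
python3 - <<'E'
from h import *
o=get_obs(); C=cam("wrist"); a=capture("wrist"); print(o["tool_pos"],o["ee_rot"],o["finger_gap"],o["contact_force"],o["moment"])
np.savez("w3.npz",f=C[0],cx=C[1],cy=C[2],R=C[3],t=C[4],tp=o["tool_pos"],er=o["ee_rot"])
cv2.imwrite("pics/w3.png",a); cv2.imwrite("pics/w3c.png",cv2.resize(a[240:460,220:420],None,fx=2.7,fy=2.7,interpolation=cv2.INTER_CUBIC))
E
```

```text
[0.52230443 0.30246262 0.25145232] [-0.35227821 -3.11878043  0.00336141] 0.027773049857272965 [-0.74390496 -0.3351347  -1.06212948] [-0.04006607  0.01285961 -0.01742813]
```

View pics/w3c.png

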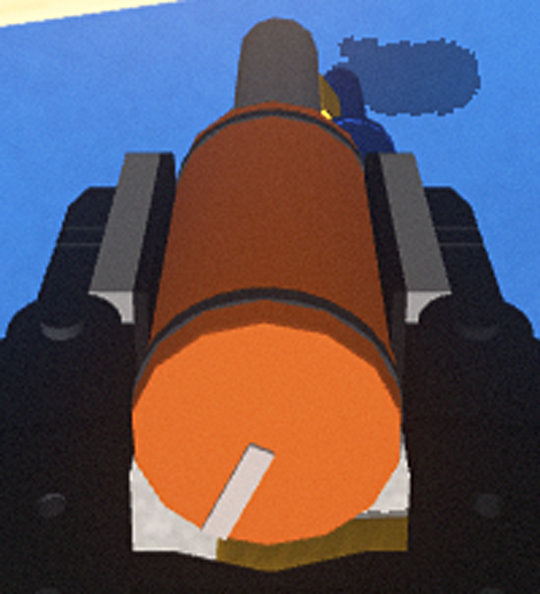

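The shaft is held. In the crop the top disc is centred at about (267,433), the stripe runs from (261,450) to (213,533), and the nose sides are at x = 238 and 318 at y = 60.

```bash
python3 - <<'E'
from h import *
from scipy.optimize import least_squares
d=np.load("w3.npz"); C=(float(d['f']),float(d['cx']),float(d['cy']),d['R'],d['t']); tp=d['tp']
px=lambda x,y:np.array([x/2.7+220-.3,y/2.7+240-.3])
Z0=tp[2]-.0816
def circ(p,z,r,n=180):
    c0=np.array([p[0]+p[2]*(z-.0575),p[1]+p[3]*(z-.0575)])  # axis xy at shaft z
    th=np.linspace(0,2*np.pi,n,endpoint=False)
    return np.array([proj("",[tp[0]+c0[0]+r*np.cos(t),tp[1]+c0[1]+r*np.sin(t),Z0+z+p[4]],C) for t in th])
T=circ
obs_top=[px(133,420)[0],px(401,420)[0],px(267,323)[1],px(267,544)[1]]
def res(p):
    t=T(p,.115,.015); s=T(p,.060,.015); e=T(p,0.004,.008-.0010)
    n=T(p,.015,.008)
    # nose silhouette sides at row y=60 approximated by the circle whose edges lie there
    return np.r_[t[:,0].min()-obs_top[0],t[:,0].max()-obs_top[1],t[:,1].min()-obs_top[2],t[:,1].max()-obs_top[3],
      T(p,0,.005)[:,1].min()-px(277,18)[1], (n[:,0].min()+n[:,0].max())/2-px(278,60)[0], p[2]*20,p[3]*20]
r=least_squares(res,[0,0,0,0,0.]); print(r.x.round(4),r.fun.round(2))
o=r.x[:2]
zt=Z0+.115+r.x[4]
a=ray("",*px(261,450),zt,C);b=ray("",*px(213,533),zt,C);c=ray("",*px(267,433),zt,C)
yaw=lambda v:np.degrees(np.arctan2(v[1],v[0])); print("stripe yaw",yaw(b-a),yaw(b-c),"c-tcp",c-tp, "R",cv2.Rodrigues(d['er'])[0].round(4).tolist())
E
```

```text
[ 0.003   0.0003  0.014  -0.0213 -0.003 ] [-0.26  0.28  0.27 -0.31  0.04 -0.04  0.28 -0.43]
stripe yaw -38.106213075795026 -36.68034418642927 c-tcp [ 0.00318824 -0.00075262  0.0303679 ] R [[-0.9748, 0.2231, -0.0032], [0.2231, 0.9748, -0.0018], [0.0027, -0.0025, -1.0]]
```

Request:
jog_arm(motion=[[[-0.07,-0.5,0,0,0,0.41,0],[-0.08,-0.9,0,0,0,0.41,0],[-0.08,-0.95,0,0,0,0.41,0],[-0.08,-0.95,0,0,0,0.41,0],[-0.08,-0.95,0,0,0,0.41,0],[-0.08,-0.95,0,0,0,0.41,0],[-0.08,-0.95,0,0,0,0.41,0],[-0.08,-0.95,0,0,0,0.41,0],[-0.08,-0.95,0,0,0,0.41,0],[-0.08,-0.95,0,0,0,0.41,0]]])

```text
time: 5.4
tool_pos: [0.4904, -0.0584, 0.2521]
ee_rot: [0.164, -3.135, -0.001]
contact_force: [0.9, -0.2, -1.7]
finger_gap: 0.0279
gripper_force: 59.2
```

Request:
jog_arm(motion=[[[-0.08,-0.9,0,0,0,0,0],[-0.08,-0.9,0,0,0,0,0],[-0.08,-0.9,0,0,0,0,0],[-0.08,-0.9,-0.3,0,0,0,0],[-0.06,-0.8,-0.4,0,0,0,0],[0,-0.5,-0.4,0,0,0,0],[0,-0.16,-0.4,0,0,0,0],[0,0,-0.3,0,0,0,0],[0,0,0,0,0,0,0],[0,0,0,0,0,0,0]]])

```text
time: 6.4
tool_pos: [0.4761, -0.2586, 0.1811]
ee_rot: [0.163, -3.137, -0.001]
contact_force: [0.8, 0.5, -0.4]
finger_gap: 0.028
gripper_force: 59.2
```

```bash
python3 - <<'E'
from h import *
capture("top");capture("top")
o=get_obs(); C=cam("wrist"); a=capture("wrist"); print(o["time"],o["tool_pos"],o["ee_rot"],o["finger_gap"],o["contact_force"],o["joint_pos"])
np.savez("w4.npz",f=C[0],cx=C[1],cy=C[2],R=C[3],t=C[4],tp=o["tool_pos"],er=o["ee_rot"])
cv2.imwrite("pics/w4.png",a); cv2.imwrite("pics/w4c.png",cv2.resize(a[150:450,200:440],(640,800) if 0 else None,fx=2,fy=2,interpolation=cv2.INTER_CUBIC))
E
```

```text
6.5 [ 0.47678147 -0.25903133  0.18247844] [-1.63590302e-01  3.13577047e+00 -1.51012278e-03] 0.027668015484541297 [-0.76765348  0.5969729  -1.67583681] [-6.02286800e-01  9.02630090e-02  1.49214025e+00  1.84936522e-04
  1.55736816e+00 -2.27732913e+00]
```

View pics/w4c.png

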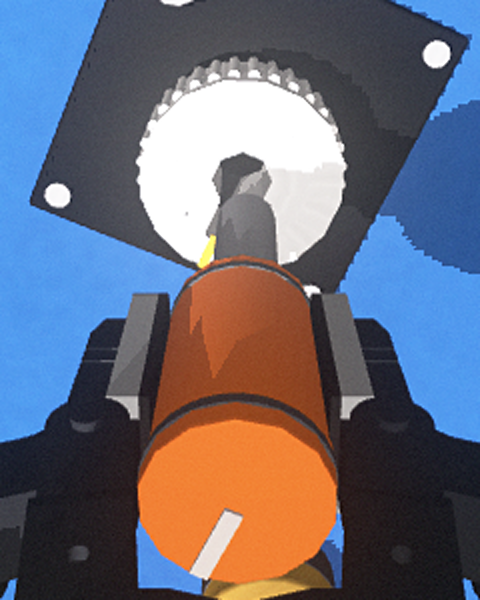

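The pulley face spans crop x 138 to 345, with its top edge at y = 79 and its centre near (241,172). The nose is at x 216 to 276 (y = 230) with its tip at y = 193. The yellow mark is at (207,250) and the stripe runs from (233,514) to (201,577).

```bash
cat > fit.py <<'E'
from h import *
from scipy.optimize import least_squares
d=np.load("w4.npz"); C=(float(d['f']),float(d['cx']),float(d['cy']),d['R'],d['t']); tp=d['tp']
px=lambda x,y:np.array([x/2+200-.25,y/2+150-.25]); yaw=lambda v:np.degrees(np.arctan2(v[1],v[0]))
W=lambda x,y,z:ray("",*px(x,y),z,C)
E1=np.array([W(*q,.075)[:2] for q in [(138,175),(345,165),(241,79),(190,95),(295,96),(196,258),(290,262),(150,215)]])
r=least_squares(lambda p:np.hypot(*(E1-p[:2]).T)-p[2],[.477,-.259,.033]); print("pulley",r.x.round(4),r.fun.round(4)); pc=r.x[:2]
far=W(243,153,.075)[:2]; print("bore far corner rel centre",far-pc,np.hypot(*(far-pc)))
for q in [(203,268),(213,237)]: print("mark yaw",yaw(W(*q,.075)[:2]-pc),np.hypot(*(W(*q,.075)[:2]-pc)))
Z0=tp[2]-.0816
def T(c,z,rr): return np.array([proj("",[c[0]+rr*np.cos(t),c[1]+rr*np.sin(t),z],C) for t in np.linspace(0,6.283,181)])
for dz in (-.002,0,.002):
  z=Z0+dz
  f=lambda p:np.r_[(T(p,z+.014,.008)[:,0].min()+T(p,z+.014,.008)[:,0].max())/2-px(246,230)[0], min(T(p,z,.005)[:,1].min(),T(p,z+.006,.008)[:,1].min())-px(246,193)[1]]
  n=least_squares(f,[.477,-.259]); print("nose",dz,n.x.round(4),"nose-tcp",(n.x-tp[:2]).round(4),"pulley-nose",(pc-n.x).round(4))
g=lambda p:np.r_[T(p,Z0+.115,.015)[:,0].min()-px(138,490)[0],T(p,Z0+.115,.015)[:,0].max()-px(338,490)[0],T(p,Z0+.115,.015)[:,1].min()-px(238,416)[1],T(p,Z0+.115,.015)[:,1].max()-px(238,582)[1]]
t=least_squares(g,[.477,-.259]); print("top",t.x.round(4),(t.x-tp[:2]).round(4),t.fun.round(1))
a=W(235,513,Z0+.115)[:2];b=W(201,577,Z0+.115)[:2]; print("stripe",yaw(b-a),yaw(b-t.x))
E
python3 fit.py
```

```text
pulley [ 0.478  -0.2579  0.0317] [ 0.0009  0.0004  0.0003 -0.0003 -0.0007 -0.001   0.0004 -0.0001]
bore far corner rel centre [-0.00869701 -0.00081749] 0.008735348197075181
mark yaw -16.906096348010305 0.032938193231761455
mark yaw -19.973451271030026 0.021599632991343848
nose -0.002 [ 0.4791 -0.257 ] nose-tcp [0.0023 0.002 ] pulley-nose [-0.0011 -0.0009]
nose 0 [ 0.4783 -0.2571] nose-tcp [0.0016 0.0019] pulley-nose [-0.0003 -0.0008]
nose 0.002 [ 0.4776 -0.2572] nose-tcp [0.0008 0.0019] pulley-nose [ 0.0004 -0.0007]
top [ 0.4777 -0.259 ] [ 0.0009 -0.    ] [-1.5  1.5 -0.2  0.4]
stripe -17.326400585856817 -16.051351533965992
```

Request:
jog_arm(motion=[[[-0.01,-0.025,0,0,0,0,0],[0,0,-0.15,0,0,0,0],[0,0,-0.15,0,0,0,0],[0,0,-0.15,0,0,0,0],[0,0,-0.1,0,0,0,0],[0,0,-0.1,0,0,0,0],[0,0,-0.1,0,0,0,0],[0,0,-0.1,0,0,0,0],[0,0,-0.08,0,0,0,0],[0,0,0,0,0,0,0]]])

```text
time: 7.55
tool_pos: [0.4759, -0.2603, 0.1437]
ee_rot: [-0.162, 3.137, 0.001]
contact_force: [1.5, 0.9, -2.1]
finger_gap: 0.0278
gripper_force: 59.1
```

```bash
python3 - <<'E'
from h import *
o=get_obs(); print(o["tool_pos"],o["contact_force"],o["moment"],o["tool_pos"][2]-.0816)
E
```

```text
[ 0.47594908 -0.26031299  0.1436546 ] [ 1.51467454  0.88161702 -2.1360814 ] [-0.01705276 -0.27300829  0.02233235] 0.062054595343315005
```

Request:
jog_arm(motion=[[[0,0,-0.06,0,0,0,0],[0,0,-0.06,0,0,0,0],[0,0,-0.06,0,0,0,0],[0,0,-0.06,0,0,0,0],[0,0,-0.06,0,0,0,0],[0,0,-0.06,0,0,0,0],[0,0,-0.06,0,0,0,0],[0,0,-0.06,0,0,0,0],[0,0,-0.06,0,0,0,0],[0,0,0,0,0,0,0]]])

```text
time: 8.55
tool_pos: [0.4759, -0.2602, 0.1221]
ee_rot: [-0.162, 3.137, 0.001]
contact_force: [1.6, 1.6, -1.1]
finger_gap: 0.0276
gripper_force: 59.2
```

Request:
jog_arm(motion=[[[0,0,-0.05,0,0,0,0],[0,0,-0.05,0,0,0,0],[0,0,-0.05,0,0,0,0],[0,0,-0.05,0,0,0,0],[0,0,-0.05,0,0,0,0],[0,0,-0.05,0,0,0,0],[0,0,-0.05,0,0,0,0],[0,0,0,0,0,0,0],[0,0,0,0,0,0,0],[0,0,0,0,0,0,0]]])

```text
time: 9.55
tool_pos: [0.476, -0.2601, 0.1082]
ee_rot: [-0.162, 3.137, 0.001]
contact_force: [3.4, 4.4, -0.4]
finger_gap: 0.0276
gripper_force: 59.3
```

Request:
jog_arm(motion=[[[0.01,0.012,0,0,0,0,0],[0,0,-0.04,0,0,0,0],[0,0,-0.04,0,0,0,0],[0,0,-0.04,0,0,0,0],[0,0,-0.04,0,0,0,0],[0,0,-0.04,0,0,0,0],[0,0,-0.04,0,0,0,0],[0,0,-0.03,0,0,0,0],[0,0,0,0,0,0,0],[0,0,0,0,0,0,0]]], squeeze=100)

```text
time: 10.55
tool_pos: [0.4763, -0.26, 0.0991]
ee_rot: [-0.162, 3.137, -0.001]
contact_force: [1.5, 4.5, 6.7]
finger_gap: 0.0273
gripper_force: 97.9
```

Request:
jog_arm(motion=[[[0,0.01,-0.02,0,0,0,0],[0,0,-0.02,0,0,0,0],[0,0,-0.02,0,0,0,0],[0,0,-0.02,0,0,0,0],[0,0,0,0,0,0,0],[0,0,0,0,0,0,0],[0,0,0,0,0,0,0],[0,0,0,0,0,0,0],[0,0,0,0,0,0,0],[0,0,0,0,0,0,0]]])

```text
time: 11.55
tool_pos: [0.4764, -0.2599, 0.0969]
ee_rot: [-0.162, 3.136, -0.002]
contact_force: [-0.9, 3.9, 10.7]
finger_gap: 0.027
gripper_force: 98.6
```

Request:
jog_arm(motion=[[[0,0,-0.02,0,0,0,0],[0,0,-0.02,0,0,0,0],[0,0,0,0,0,0,0],[0,0,0,0,0,0,0],[0,0,0,0,0,0,0],[0,0,0,0,0,0,0],[0,0,0,0,0,0,0],[0,0,0,0,0,0,0],[0,0,0,0,0,0,0],[0,0,0,0,0,0,0]]])

```text
time: 12.55
tool_pos: [0.4765, -0.2599, 0.0968]
ee_rot: [-0.162, 3.136, -0.003]
contact_force: [-3.6, 7.4, 15.3]
finger_gap: 0.0268
gripper_force: 99.3
```

Request:
jog_arm(motion=[[[0.01,-0.02,-0.03,0,0,0,0],[0,0,-0.03,0,0,0,0],[0,0,0,0,0,0,0],[0,0,0,0,0,0,0],[0,0,0,0,0,0,0],[0,0,0,0,0,0,0],[0,0,0,0,0,0,0],[0,0,0,0,0,0,0],[0,0,0,0,0,0,0],[0,0,0,0,0,0,0]]])

```text
time: 13.55
tool_pos: [0.4765, -0.26, 0.0967]
ee_rot: [-0.163, 3.136, -0.001]
contact_force: [-7.5, 9.8, 26.4]
finger_gap: 0.0272
gripper_force: 100.8
```

```bash
python3 - <<'E'
from h import *
o=get_obs(); C=cam("wrist"); print(o["tool_pos"],o["contact_force"],o["moment"])
a=capture("wrist"); b=capture("scene")
s=cv2.resize(b[270:400,90:240],(576,499),interpolation=cv2.INTER_CUBIC)[:, :400]
cv2.imwrite("pics/f.png",np.hstack([cv2.resize(a[150:450,200:440],(400,499)),s]))
E
```

```text
[ 0.47654308 -0.25998769  0.09673458] [-7.54671942  9.84215935 26.44314101] [1.8123148  1.4022263  0.05267211]
```

View pics/f.png

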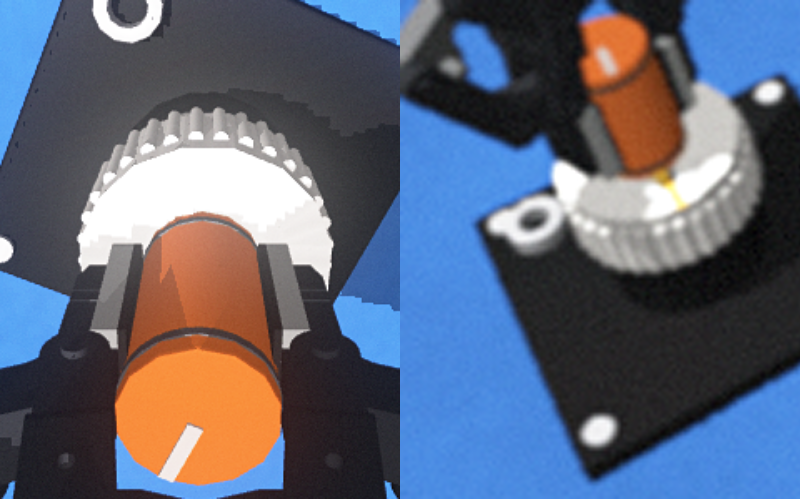

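The shoulder sits flat on the pulley face at (650,175), with the key lined up with the yellow mark at (675,190). The last push raised the force to 26 N with almost no further movement, so the shaft is home. I'm handing in now.

```bash
python3 -c "
from station import *
print(close_job())"
```

```text
the job is handed in; nothing more can be done
None
```

The keyed shaft is fully home in the pulley, with its key in the keyway, and the gripper still holds the orange grip and presses at about 26 N; I handed the job in at about 13.7 s, and no verdict was returned.

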